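# Set the digestion timer by clicks and start it

## Task

Set the timer selector on the yellow digestion unit for a long batch: with a fingertip, gently push its black pointer round clockwise, click by click, until it rests two clicks past the green tab (the tabs and ticks stand one click apart), without gripping it. Then, and not before, press the white start button all the way in and let it spring back. Leave the labware on and around the unit where it stands.

Things in the scene. Friction and masses are not known exactly. Their poses are not given: they have to be found in the camera images.
- unit: yellow low unit, fixed, 360 mm (its x, front to rear) x 300 mm (its y), flat top 70 mm above the table: black control panel at the front (-x), dark glass plate at the rear. Origin at the centre of its underside, z up. In its frame the selector's axis is at x -100, y +70 mm, the button at x -125, y -112 mm
- selector (a joint): selector angle, rad, growing clockwise seen from above. 9 click positions, n = 0 to 8, each at n*pi/6; stops 0.1 rad beyond the ends. At n = 4 the pointer points along the unit's +x. A sprung ball draws it into the nearest position: pushed past half way it snaps on to the next; this takes up to 0.06 N m (2 to 3 N at the pointer). Starts at 0, 1 or 2, always short of the wanted one (4 to 7)
- selector_axis (a point): on the selector's vertical axis, level with the top of its pointer, 38 mm above the panel. The selector is a grey disc, 84 mm across, 10 mm high, and on it a black upright bar 14 mm wide, from 10 to 38 mm above the panel, reaching 14 mm behind the axis and 48 mm ahead of it; white line on top
- selector_pointer (a point): the pointing end of the bar, 48 mm out from the axis, 24 mm above the panel, turning with the selector
- green_tab: green round marker tab on the selector's scale, 16 mm across, 4 mm tall, fixed to the panel 58 mm from the selector's axis; origin at the centre of its underside. It stands at position 2, 3, 4 or 5 of the scale (the pointer points at it when the selector is in that position); the wanted position is two clicks clockwise of it
- red_tab: red round marker tab on the selector's scale, 16 mm across, 4 mm tall, fixed to the panel 58 mm from the selector's axis; origin at the centre of its underside. It marks another method, of no concern here; which tab stands at which of positions 2, 3, 4, 5 changes.
- blue_tab: blue round marker tab on the selector's scale, 16 mm across, 4 mm tall, fixed to the panel 58 mm from the selector's axis; origin at the centre of its underside. It marks another method, of no concern here; which tab stands at which of positions 2, 3, 4, 5 changes.
- yellow_tab: yellow round marker tab on the selector's scale, 16 mm across, 4 mm tall, fixed to the panel 58 mm from the selector's axis; origin at the centre of its underside. It marks another method, of no concern here; which tab stands at which of positions 2, 3, 4, 5 changes.
- start_button (a joint): travel of the white start button in m: 0 released, 0.006 fully in; vertical, a spring returns it, 1.5 N to begin and 5 N fully in
- start_button_top (a point): centre of the button's top face, which is 28 mm across and about 22 mm above the panel when released; its grey housing is 44 mm across and 12 mm high
- crucible: brown clay crucible, 38 mm across, 32 mm tall, loose, standing on the black panel between selector and button; origin at the centre of its underside; a bystander, to be left alone
- beaker: glass beaker, 72 mm across, 85 mm tall, loose, on the rear plate of the unit; origin at the centre of its underside; a bystander, to be left alone
- pot: steel pot, 90 mm across, 70 mm tall, loose, on the rear plate of the unit; origin at the centre of its underside; a bystander, to be left alone
- wash_bottle: white bottle with black cap, 60 mm across, 150 mm tall, loose, on the table to the left (+y); origin at the centre of its underside; a bystander, to be left alone
- jar: amber jar with red lid, 64 mm across, 90 mm tall, loose, on the table to the right (-y); origin at the centre of its underside; a bystander, to be left alone
- spatula: blue-handled lab spoon, 190 mm long, lying loose on the table to the right; origin at the centre of its underside; a bystander, to be left alone
- sample_box: cardboard box 90 x 130 x 45 mm, loose, on the table to the left; origin at the centre of its underside; a bystander, to be left alone

How it is judged:
By the outcome, as a careful person would: the job done as asked, in the order asked, and still so for the second after the job is handed in, with the robot touching nothing.
It also fails if it takes over 54 s, if anything falls off the work surface, if the arm or the gripper's body presses on something with over 40 N, if the wrist force passes 120 N, or if a joint passes its speed limit or range.

## Robot

A 6-joint arm with a two-finger parallel gripper is mounted at the origin on the work surface. World frame = base frame: x ahead of the robot, y to its left, z up, the work surface at z = 0. Lengths are in m, angles in rad, forces in N, time in s.
With the tool pointing down it reaches from about 0.325 to 0.775 m from the base axis. Payload 5.5 kg.
Tool frame: the origin (TCP) lies at the very end of the fingers, on their centre line; the grasp point (between the pads) lies 19 mm behind it; z points along the fingers, y is the direction in which the jaws open and shut (so a half turn about z gives the same grasp; the last joint's range is limited). The gripper opens to 85 mm and grips with 20 to 120 N. Pads are 22 mm wide; open, the fingers measure 114 mm over their backs; the gripper's body (76 mm by 85 mm) begins 54 mm behind the grasp point. The pads swing forward as they close: fully open they stand 13 mm farther back than shut.
Start: joints at [1.074, 0.091, 1.231, -0, 1.82, -0.057], TCP at [0.255, 0.543, 0.231] pointing down, gripper open.
Joint ranges: [-2.87, 2.87], [-0.86, 2.18], [0.17, 2.46], [-1.51, 4.65], [0.06, 2.69], [-2.65, 2.65]. Speed limits (rad/s): [2.57, 2.57, 3.01, 3.14, 3.14, 3.14].

## Interface

Orientations are given as a 3x3 rotation matrix whose columns are the frame's x, y, z axes.
In Python, from bench import manip gives the robot as it stands.
- The arm moves only by the tool arm_command, never from a script. Its argument "steps" is a list of rows, each a list of 7 numbers: the shift along the tool's x, y, z in m, then the turn, a rotation vector about the tool's x, y, z in rad, then the closure, from 0 (fully open) to 1 (shut). A call has 1 to 5 rows; each row shifts and turns the commanded pose from where the row before left it, along the tool's axes as they then stand; what a row does not reach is not made up. A row lasts 1/10 s, in which the tool goes at most 50 mm and 8.59 degrees, less where a joint would pass 70% of its speed; a pose out of reach is approached as far as the arm can. A call is refused whole if a number of a shift passes 0.05 or a number of a turn 0.15, either way. A call with a gripper value outside its range is refused whole. The fingers move at their own pace and stop on an object; the grip force is fixed at half the most. Time passes only in rows, so rows that do not move let the fingers close. It gives the time, the measured TCP pose, the force and the opening at its end, in the units of the state.
- manip.read_state(): the state, without advancing time (a new reading comes with each control period).
- manip.camera(name): name is "side" or "top"; returns a dict with "pixels" (384x512x3 uint8, red, green, blue), "depth" (384x512 float32, m along the optical axis (not along the pixel's ray), 0 where there is no reading), "K" (3x3 intrinsics, pixels), "dist_coeffs" ([k1, k2, p1, p2, k3] as OpenCV has them; the pictures are not rectified), "pose" (4x4, takes a point from camera to world coordinates). Camera axes: x right, y down, z forward; pixel columns grow to the right and rows downward; lengths in m; the calibration is good to about 2 mm. A picture is of the moment at which its call begins.
- manip.finish_job(): hands the job in, once; it reports no verdict.
The state is a dict: "clock": time; "joint_pos": joint angles; "qvel": joint speeds; "tau": joint torques, N m; "tool_pos": TCP position; "eef_rot": TCP orientation; "ft_force": force on the tool from outside, world axes, zero at the start; "wrist_torque": the same for the moment, N m; "gripper_width": finger opening in m.
Only numpy, scipy, OpenCV 4.12 (cv2) and the standard library are available. Lean on these libraries where they do the work, as an engineer would, in place of code of your own. Each camera call takes 0.05 s, during which the arm holds its last target. There are 200 camera calls.

## Working session

There is one attempt and no reset: what is moved stays moved. The work goes in short steps, Python scripts to look and compute and a tool call to move; the robot and the scene stay as the last step left them, time stands still between calls to the robot, and variables do not carry over. Pictures are saved under pics/ and viewed, about 8 in all and at most 12, crops included, and the job is handed in when it is done.

Besides the shell and the picture viewer there is one more tool, called after "Call:" as a command line: name --pt "numbers of a row" for each row, then --argument value for the rest. arm_command: Moves the arm, as the interface text tells. Its arguments: {"type":"object","properties":{"steps":{"type":"array"}},"required":["steps"]}

```bash
mkdir -p pics; python3 - <<'E'
from bench import manip
import cv2,numpy as np
for n in("top","side"):
    c=manip.camera(n); cv2.imwrite(f"pics/{n}0.png",c["pixels"][:,:,::-1]); np.savez(f"{n}0.npz",**c)
    print(n,c["K"].round(1).tolist(),np.round(c["dist_coeffs"],3),c["pose"].round(3).tolist())
s=manip.read_state();print(s["clock"],s["tool_pos"],s["eef_rot"],s["gripper_width"])
E
```

```text
top [[492.8, 0.0, 256.6], [0.0, 492.8, 179.2], [0.0, 0.0, 1.0]] [0.066 0.    0.    0.    0.   ] [[-0.001, -0.991, 0.131, 0.328], [-1.0, -0.0, -0.011, 0.019], [0.011, -0.131, -0.991, 1.9], [0.0, 0.0, 0.0, 1.0]]
side [[351.2, 0.0, 255.8], [0.0, 351.2, 196.9], [0.0, 0.0, 1.0]] [-0.079  0.     0.     0.     0.   ] [[0.795, -0.323, 0.514, -0.025], [-0.607, -0.392, 0.692, -0.758], [-0.022, -0.862, -0.507, 0.667], [0.0, 0.0, 0.0, 1.0]]
0.1 [0.25531355 0.54268049 0.23019844] [[-9.04856740e-01  4.25715191e-01 -9.25624241e-04]
 [ 4.25716171e-01  9.04855307e-01 -1.61702646e-03]
 [ 1.49163278e-04 -1.85723050e-03 -9.99998264e-01]] 0.08525037862265496
```

View pics/top0.png

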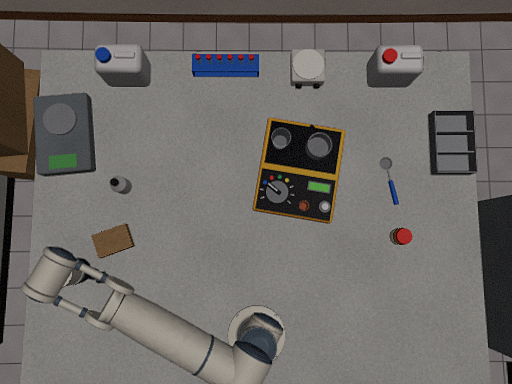

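View pics/side0.png

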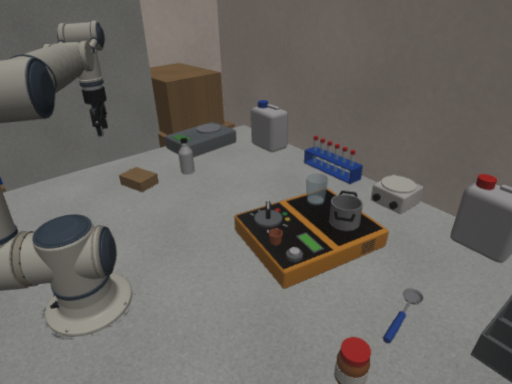

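The unit shows in the top view at about (300,170), with the selector at (277,191) and the button at (325,207). The pointer points to the upper left, toward the coloured tabs. Next I rectify the view and measure.

```bash
cat >h.py <<'E'
import cv2,numpy as np
def pts(c,px,z):
    u=cv2.undistortPoints(np.float32(px).reshape(-1,1,2),c["K"],c["dist_coeffs"]).reshape(-1,2)
    r=np.c_[u,np.ones(len(u))]@c["pose"][:3,:3].T; o=c["pose"][:3,3]
    return o+r*((z-o[2])/r[:,2])[:,None]
def proj(c,P):
    T=np.linalg.inv(c["pose"]); rv=cv2.Rodrigues(T[:3,:3])[0]
    return cv2.projectPoints(np.float64(P).reshape(-1,1,3),rv,T[:3,3],c["K"],c["dist_coeffs"])[0].reshape(-1,2)
def rect(c,z,x0,y0,w,h,s):
    # rows: x decreasing downward; cols: y decreasing rightward ; s m/px
    r,q=np.mgrid[0:h,0:w]; P=np.c_[(x0-r*s).ravel(),(y0-q*s).ravel(),np.full(w*h,z)]
    m=proj(c,P).astype(np.float32).reshape(h,w,2)
    return cv2.remap(c["pixels"],m,None,cv2.INTER_CUBIC)
E
python3 - <<'E'
from h import *
c=dict(np.load("top0.npz"))
hsv=cv2.cvtColor(c["pixels"],cv2.COLOR_RGB2HSV)
m=cv2.inRange(hsv,(10,150,90),(28,255,255)); m[:100]=0;m[230:]=0;m[:,:240]=0;m[:,360:]=0
v,u=np.nonzero(m); d=c["depth"][v,u].astype(float)
n=cv2.undistortPoints(np.float32(np.c_[u,v]).reshape(-1,1,2),c["K"],c["dist_coeffs"]).reshape(-1,2)
W=(np.c_[n,np.ones(len(n))]*d[:,None])@c["pose"][:3,:3].T+c["pose"][:3,3]
print(len(W),np.percentile(W[:,2],[5,25,50,75,95]))
k=abs(W[:,2]-.07)<.012
P=pts(c,np.c_[u,v][k],.07)[:,:2]
R=cv2.minAreaRect(P.astype(np.float32)*1000); print(R); print(cv2.boxPoints(R))
a=rect(c,.09,.62,.1,270,270,.001)
b=cv2.resize(rect(c,.09,.52,.06,150,130,.001),None,fx=4,fy=4)
o=rect(c,.07,.75,.1,400,450,.001)
cv2.imwrite("pics/r.png",o[:,:,::-1])
E
```

```text
1341 [0.05996175 0.06468159 0.06813985 0.07132547 0.07642984]
((608.3740234375, -160.73507690429688), (296.2073669433594, 356.191650390625), 80.36064910888672)
[[ 407.99332  -276.92633 ]
 [ 759.156    -336.56915 ]
 [ 808.75476   -44.543823]
 [ 457.59204    15.098999]]
```

View pics/r.png

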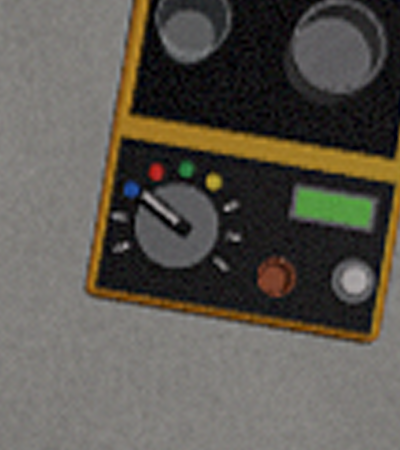

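Rectified at 1 mm/px, with +x up, the picture shows the tabs in the order blue (131,189), red (155,172), green (187,169), yellow (213,182), so they mark positions 2 to 5. Green is at n=4, so the target is n=6. The pointer is at blue, n=2. The unit is at (0.608,-0.161) with yaw -9.6°, which puts the selector axis at about (0.5215,-0.075) and the button at (0.466,-0.250). I'll close the gripper and move to the counter-clockwise side of the pointer.

Call:
arm_command --pt "-0.032 -0.027 0 0 0 0 1" --pt "-0.032 -0.027 0 0 0 0 1" --pt "-0.032 -0.027 0 0 0 0 1" --pt "-0.032 -0.027 0 0 0 0 1" --pt "-0.032 -0.027 0 0 0 0 1"

```text
clock: 0.6
tool_pos: [0.343, 0.351, 0.2307]
eef_rot: [[-0.905, 0.425, -0.0], [0.425, 0.905, -0.001], [0.0, -0.001, -1.0]]
ft_force: [0.9, 0.3, -0.1]
gripper_width: 0.0119
```

Call:
arm_command --pt "-0.032 -0.027 0 0 0 0 1" --pt "-0.032 -0.027 0 0 0 0 1" --pt "-0.032 -0.027 0 0 0 0 1" --pt "-0.032 -0.027 0 0 0 0 1" --pt "-0.032 -0.027 0 0 0 0 1"

```text
clock: 1.1
tool_pos: [0.4303, 0.1607, 0.2309]
eef_rot: [[-0.905, 0.426, -0.0], [0.426, 0.905, -0.0], [0.0, -0.0, -1.0]]
ft_force: [0.1, 0.4, 0.6]
gripper_width: 0.0001
```

Call:
arm_command --pt "-0.032 -0.027 0 0 0 0 1" --pt "-0.032 -0.027 0 0 0 0 1" --pt "-0.032 -0.027 0 0 0 0 1" --pt "-0.032 -0.027 0 0 0 0 1" --pt "-0.032 -0.027 0 0 0 0 1"

```text
clock: 1.6
tool_pos: [0.5176, -0.0296, 0.2309]
eef_rot: [[-0.905, 0.426, -0.0], [0.426, 0.905, 0.0], [0.001, -0.0, -1.0]]
ft_force: [0.2, 1.5, -0.2]
gripper_width: 0.0006
```

Call:
arm_command --pt "0 0 0 0 0 0.125 1" --pt "0 0 0 0 0 0.125 1" --pt "0 0 0.03 0 0 0 1" --pt "0 0 0.03 0 0 0 1" --pt "0 0 0 0 0 0 1"

```text
clock: 2.1
tool_pos: [0.515, -0.0277, 0.1658]
eef_rot: [[-0.771, 0.636, -0.009], [0.637, 0.771, 0.001], [0.008, -0.005, -1.0]]
ft_force: [0.1, 0.5, -1.5]
gripper_width: -0.0001
```

Call:
arm_command --pt "0 0.004 0.03 0 0 0 1" --pt "0 0 0.02 0 0 0 1" --pt "0 0 0 0 0 0 1"

```text
clock: 2.4
tool_pos: [0.5186, -0.0246, 0.1191]
eef_rot: [[-0.772, 0.636, -0.005], [0.636, 0.772, 0.001], [0.004, -0.003, -1.0]]
ft_force: [0.6, 0.3, -0.7]
gripper_width: 0.0003
```

```bash
python3 - <<'E'
from bench import manip
import cv2,numpy as np
a=manip.camera("top")["pixels"][150:240,230:350];b=manip.camera("side")["pixels"][160:280,220:360]
a=cv2.resize(a,(480,360),interpolation=2);b=cv2.resize(b,(420,360),interpolation=2)
cv2.imwrite("pics/c1.png",np.hstack([a,b])[:,:800,::-1])
s=manip.read_state();print(s["tool_pos"],s["joint_pos"])
E
```

```text
[ 0.52020092 -0.02479645  0.12265763] [-1.12970949e-01 -1.17854129e-01  1.62975489e+00  1.25915619e-05
  1.62894109e+00 -9.94090723e-01]
```

View pics/c1.png

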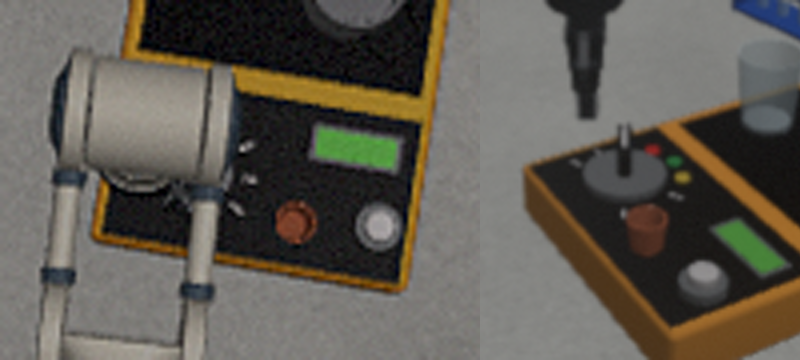

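The side view (crop) shows the fingertip at (588,118), standing behind and above the free side of the pointer, with the crucible well clear. I'll go down beside the pointer and close to within about 4 mm.

Call:
arm_command --pt "0 0 0.015 0 0 0 1" --pt "0 0 0.015 0 0 0 1" --pt "-0.005 -0.002 0 0 0 0 1" --pt "-0.005 0 0 0 0 0 1" --pt "0 0 0 0 0 0 1"

```text
clock: 3.0
tool_pos: [0.527, -0.0333, 0.0917]
eef_rot: [[-0.771, 0.637, 0.001], [0.637, 0.771, -0.0], [-0.001, 0.0, -1.0]]
ft_force: [-0.0, -0.1, -0.2]
gripper_width: 0.0003
```

Call:
arm_command --pt "-0.002 0 0 0 0 0 1" --pt "-0.002 0 0 0 0 0 1" --pt "0 0 0 0 0 0 1"

```text
clock: 3.3
tool_pos: [0.5297, -0.0354, 0.0916]
eef_rot: [[-0.771, 0.636, 0.0], [0.636, 0.771, -0.0], [-0.0, 0.0, -1.0]]
ft_force: [1.2, -0.2, -0.6]
gripper_width: -0.0001
```

Call:
arm_command --pt "-0.0026 0.0012 0 0 0 0.07 1" --pt "-0.0026 0.0012 0 0 0 0.07 1" --pt "-0.0026 0.0012 0 0 0 0.07 1" --pt "-0.0026 0.0012 0 0 0 0.07 1" --pt "-0.0026 0.0012 0 0 0 0.07 1"

```text
clock: 3.8
tool_pos: [0.5427, -0.0404, 0.0915]
eef_rot: [[-0.504, 0.864, 0.0], [0.864, 0.504, 0.001], [0.0, 0.0, -1.0]]
ft_force: [-0.4, 0.5, 0.4]
gripper_width: 0.0
```

Call:
arm_command --pt "-0.0026 0.0012 0 0 0 0.07 1" --pt "-0.0026 0.0012 0 0 0 0.07 1" --pt "-0.0026 0.0012 0 0 0 0.07 1" --pt "-0.0026 0.0012 0 0 0 0.07 1" --pt "-0.0026 0.0012 0 0 0 0.07 1"

```text
clock: 4.3
tool_pos: [0.5532, -0.05, 0.0915]
eef_rot: [[-0.178, 0.984, 0.0], [0.984, 0.178, 0.001], [0.001, 0.0, -1.0]]
ft_force: [0.6, 1.3, 0.7]
gripper_width: 0.0001
```

```bash
cat >st.py <<'E'
from bench import manip
import numpy as np
s=manip.read_state();p=s["tool_pos"];R=s["eef_rot"]
d=(p-[.5215,-.075,.092]);print("t,r mm",1e3*R.T@d,"ydir",np.degrees(np.arctan2(R[1,1],R[0,1])),"z",p[2],s["ft_force"],"n",4+(-9.64-np.degrees(np.arctan2(R[1,1],R[0,1])))/30)
E
python3 st.py; python3 - <<'E'
from bench import manip
import cv2,numpy as np
b=manip.camera("side")["pixels"][180:280,220:360]
cv2.imwrite("pics/c2.png",cv2.resize(b,(700,500),interpolation=2)[:,:,::-1])
E
```

```text
t,r mm [19.00568626 35.62244071  0.56663809] ydir 10.233486631943107 z 0.09146773826496152 [0.59927291 1.29976945 0.69750999] n 3.3375504456018965
```

View pics/c2.png

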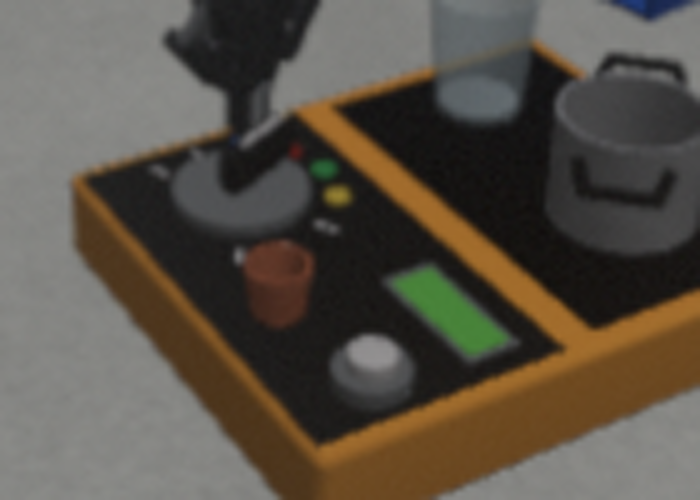

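The pointer's white line, (240,145) to (285,112), has turned with the finger from blue to about red, which is n≈3.3. The crucible is untouched. I'll continue.

Call:
arm_command --pt "-0.0026 0.0012 0 0 0 0.07 1" --pt "-0.0026 0.0012 0 0 0 0.07 1" --pt "-0.0026 0.0012 0 0 0 0.07 1" --pt "-0.0026 0.0012 0 0 0 0.07 1" --pt "-0.0026 0.0012 0 0 0 0.07 1"

```text
clock: 4.85
tool_pos: [0.5595, -0.0632, 0.0914]
eef_rot: [[0.17, 0.986, 0.0], [0.986, -0.17, -0.0], [-0.0, 0.0, -1.0]]
ft_force: [-0.5, -0.1, 0.6]
gripper_width: 0.0
```

Call:
arm_command --pt "-0.0026 0.0012 0 0 0 0.07 1" --pt "-0.0026 0.0012 0 0 0 0.07 1" --pt "-0.0026 0.0012 0 0 0 0.07 1" --pt "-0.0026 0.0012 0 0 0 0.07 1" --pt "-0.0026 0.0012 0 0 0 0.07 1"

```text
clock: 5.35
tool_pos: [0.5613, -0.0773, 0.0914]
eef_rot: [[0.497, 0.868, 0.0], [0.868, -0.497, -0.0], [-0.0, 0.0, -1.0]]
ft_force: [-0.6, 0.4, 0.7]
gripper_width: -0.0003
```

```bash
python3 st.py
```

```text
t,r mm [17.76968931 35.66040276  0.63743761] ydir -29.810433023261073 z 0.09136714671842888 [-0.63710489  0.38500778  0.70667723] n 4.6723477674420355
```

Call:
arm_command --pt "-0.0026 0.0012 0 0 0 0.07 1" --pt "-0.0026 0.0012 0 0 0 0.07 1" --pt "-0.0026 0.0012 0 0 0 0.07 1" --pt "-0.0026 0.0012 0 0 0 0.07 1" --pt "-0.0026 0.0012 0 0 0 0.07 1"

```text
clock: 5.85
tool_pos: [0.5581, -0.0909, 0.0914]
eef_rot: [[0.764, 0.645, 0.0], [0.645, -0.764, 0.0], [0.0, -0.0, -1.0]]
ft_force: [0.2, 0.4, -0.5]
gripper_width: -0.0002
```

Call:
arm_command --pt "-0.0026 0.0012 0 0 0 0.07 1" --pt "-0.0026 0.0012 0 0 0 0.07 1" --pt "-0.0026 0.0012 0 0 0 0.07 1" --pt "0 0 0 0 0 0 1"

```text
clock: 6.25
tool_pos: [0.5538, -0.0988, 0.0914]
eef_rot: [[0.881, 0.472, 0.0], [0.472, -0.881, -0.0], [0.0, 0.0, -1.0]]
ft_force: [-0.8, 0.6, 0.8]
gripper_width: -0.0001
```

```bash
python3 st.py; python3 - <<'E'
from bench import manip
import cv2,numpy as np
b=manip.camera("side")["pixels"][180:280,220:360]
cv2.imwrite("pics/c3.png",cv2.resize(b,(700,500),interpolation=2)[:,:,::-1])
E
```

```text
t,r mm [17.27391601 36.2279739   0.6354173 ] ydir -61.80401342198927 z 0.09137160995718194 [-0.79473377  0.55890102  0.84337201] n 5.738800447399642
```

View pics/c3.png

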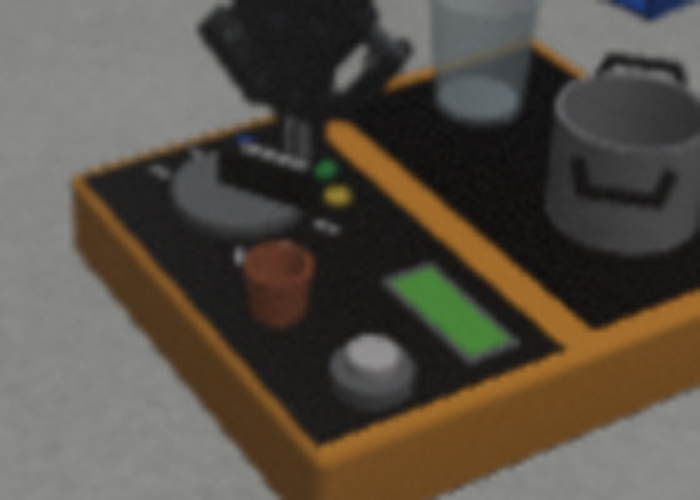

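The white line on the pointer runs from about (243,148) to (307,165) in the crop. I'll compare it with the projection of each position.

```bash
cat >chk.py <<'E'
from h import *
def chk(c):
    for n in (4.5,5,5.3,5.5,5.7,6,6.5,7):
        a=np.radians(-9.64-(n-4)*30); u=np.array([np.cos(a),np.sin(a),0]); A=np.array([.5215,-.075,.108])
        q=(proj(c,[A-.014*u,A+.048*u])-[220,180])*5; d=q[1]-q[0]
        print(n,q.round().tolist(),"ang",np.degrees(np.arctan2(d[1],d[0])).round(1))
if __name__=="__main__": chk(dict(np.load("side0.npz")))
E
python3 chk.py
```

```text
4.5 [[211.0, 152.0], [312.0, 137.0]] ang -8.0
5 [[210.0, 148.0], [315.0, 149.0]] ang 0.1
5.3 [[210.0, 146.0], [314.0, 156.0]] ang 5.0
5.5 [[211.0, 145.0], [313.0, 160.0]] ang 8.4
5.7 [[212.0, 144.0], [310.0, 165.0]] ang 11.9
6 [[213.0, 142.0], [305.0, 171.0]] ang 17.5
6.5 [[217.0, 139.0], [292.0, 180.0]] ang 28.8
7 [[222.0, 137.0], [275.0, 188.0]] ang 43.8
```

The slope is about 15°, between n=5.7 and n=6, so it is past half way and should snap on. I'll back off and check it free.

Call:
arm_command --pt "0.01 0 0 0 0 0 1" --pt "0.01 0 0 0 0 0 1" --pt "0 0 -0.03 0 0 0 1" --pt "0 0 -0.04 0 0 0 1" --pt "0 0 -0.04 0 0 0 1"

```text
clock: 6.8
tool_pos: [0.5719, -0.0885, 0.2018]
eef_rot: [[0.881, 0.474, -0.002], [0.474, -0.881, 0.0], [-0.001, -0.001, -1.0]]
ft_force: [0.4, 0.5, 0.7]
gripper_width: 0.0001
```

```bash
python3 st.py; python3 - <<'E'
from bench import manip
import cv2,numpy as np
b=manip.camera("side")["pixels"][180:280,220:360]
cv2.imwrite("pics/c4.png",cv2.resize(b,(700,500),interpolation=2)[:,:,::-1])
s=manip.read_state();d=s["tool_pos"]-[.4664,-.2502,.092];print(s["tool_pos"],1e3*s["eef_rot"].T@-d,s["joint_pos"].round(2) if hasattr(s["joint_pos"],'round') else s["joint_pos"])
E
```

```text
t,r mm [  37.86882118   35.59496088 -109.84317827] ydir -61.71967810344527 z 0.20175755156560318 [0.42727692 0.49223981 0.65409296] n 5.7359892701148425
[ 0.57404987 -0.08894553  0.21097197] [-172.17802402   90.1951239   118.17528968] [-0.21  0.03  1.33  0.    1.77  0.86]
```

View pics/c4.png

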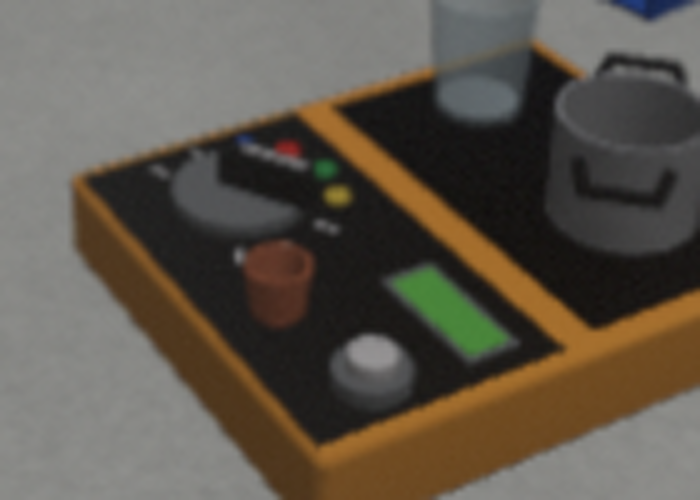

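The free pointer's line runs from (243,146) to (308,165), a slope of about 16°. That matches n=6 (17.5°); n=5 would give 0° and n=7 would give 44°. Next, the button.

Call:
arm_command --pt "-0.0345 0.018 0 0 0 0 1" --pt "-0.0345 0.018 0 0 0 0 1" --pt "-0.0345 0.018 0 0 0 0 1" --pt "-0.0345 0.018 0 0 0 0 1" --pt "-0.0345 0.018 0 0 0 0 1"

```text
clock: 7.35
tool_pos: [0.4618, -0.2509, 0.2013]
eef_rot: [[0.881, 0.474, 0.0], [0.474, -0.881, -0.0], [0.0, 0.0, -1.0]]
ft_force: [-0.3, -0.7, -0.0]
gripper_width: -0.0
```

Call:
arm_command --pt "0 0 0.04 0 0 0 1" --pt "0 0 0.04 0 0 0 1" --pt "0 0 0.01 0 0 0 1" --pt "0 0 0 0 0 0 1" --pt "0 0 0 0 0 0 1"

```text
clock: 7.85
tool_pos: [0.4631, -0.2501, 0.1132]
eef_rot: [[0.881, 0.473, 0.002], [0.473, -0.881, -0.001], [0.001, 0.002, -1.0]]
ft_force: [0.1, 0.6, 0.9]
gripper_width: -0.0001
```

```bash
python3 - <<'E'
from bench import manip
from h import *
a=manip.camera("top");np.savez("top1.npz",**a);A=rect(a,.108,.6,-.02,130,110,.001)
b=manip.camera("side")["pixels"][180:280,220:360]
cv2.imwrite("pics/c5.png",np.hstack([cv2.resize(A,(390,330)),cv2.resize(b,(410,330),interpolation=2)])[:,:,::-1])
s=manip.read_state();d=s["tool_pos"]-[.4664,-.2502,.092];print(s["tool_pos"],1e3*s["eef_rot"].T@-d,s["ft_force"])
E
```

```text
[ 0.46338402 -0.25041985  0.11403845] [ 2.71675641  1.15356397 22.04826702] [-0.01356156  0.01958093  0.09023285]
```

View pics/c5.png

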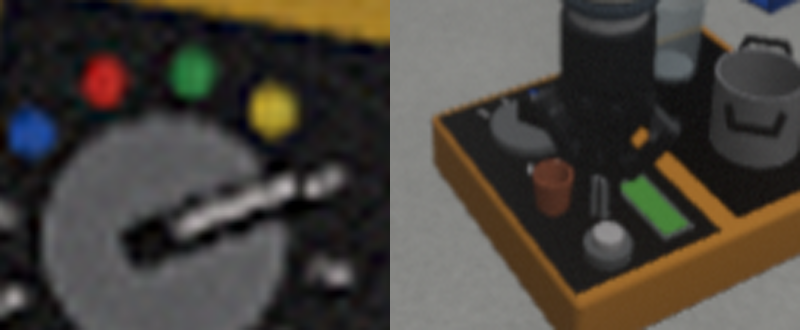

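In the rectified top crop, the pointer's line (180,230)→(290,185) points at the first tick after yellow (325,180). That is n=6, two clicks past green. The fingertip is just above the button, so I press slowly while watching the force.

Call:
arm_command --pt "0.0025 0.001 0.009 0 0 0 1" --pt "0 0 0.008 0 0 0 1" --pt "0 0 0.003 0 0 0 1" --pt "0 0 0.002 0 0 0 1" --pt "0 0 0 0 0 0 1"

```text
clock: 8.45
tool_pos: [0.4646, -0.2495, 0.0893]
eef_rot: [[0.881, 0.472, -0.0], [0.472, -0.881, 0.0], [0.0, -0.0, -1.0]]
ft_force: [-0.4, 2.2, 3.4]
gripper_width: -0.0
```

Call:
arm_command --pt "0 0 0.002 0 0 0 1" --pt "0 0 0.001 0 0 0 1" --pt "0 0 0 0 0 0 1"

```text
clock: 8.75
tool_pos: [0.4647, -0.2497, 0.0866]
eef_rot: [[0.881, 0.472, 0.0], [0.472, -0.881, -0.0], [0.0, 0.0, -1.0]]
ft_force: [-0.9, 1.2, 4.9]
gripper_width: -0.0001
```

Call:
arm_command --pt "0 0 0.001 0 0 0 1" --pt "0 0 0.001 0 0 0 1" --pt "0 0 0 0 0 0 1"

```text
clock: 9.05
tool_pos: [0.4648, -0.2497, 0.0859]
eef_rot: [[0.881, 0.472, 0.001], [0.472, -0.881, -0.0], [0.001, 0.001, -1.0]]
ft_force: [-5.2, 3.8, 10.6]
gripper_width: -0.0002
```

Commanded about 1.5 mm lower, the tip stopped at 0.0859 while the force jumped to 10.6 N, above the 5 N spring, so the button is on its stop. Now I release, rise and move clear.

Call:
arm_command --pt "0 0 0 0 0 0 1" --pt "0 0 -0.004 0 0 0 1" --pt "0 0 -0.01 0 0 0 1" --pt "0 0 -0.03 0 0 0 1" --pt "0 0 -0.04 0 0 0 1"

```text
clock: 9.55
tool_pos: [0.4634, -0.2493, 0.1665]
eef_rot: [[0.882, 0.472, -0.005], [0.472, -0.882, 0.002], [-0.003, -0.004, -1.0]]
ft_force: [1.3, -0.4, 0.2]
gripper_width: -0.0002
```

Call:
arm_command --pt "-0.03 0.03 -0.02 0 0 0 1" --pt "-0.03 0.03 -0.02 0 0 0 1" --pt "-0.03 0.03 0 0 0 0 1" --pt "0 0 0 0 0 0 1" --pt "0 0 0 0 0 0 1"

```text
clock: 10.05
tool_pos: [0.4272, -0.3723, 0.2075]
eef_rot: [[0.883, 0.47, -0.001], [0.47, -0.883, 0.001], [-0.0, -0.001, -1.0]]
ft_force: [-0.1, -0.0, 0.2]
gripper_width: 0.0
```

```bash
python3 - <<'E'
from bench import manip
from h import *
a=manip.camera("top");A=rect(a,.09,.75,.1,400,450,.001)
b=manip.camera("side")["pixels"][180:280,220:360]
cv2.imwrite("pics/c6.png",np.hstack([A,cv2.resize(b,(400,450),interpolation=2)])[:,:,::-1])
s=manip.read_state();print(s["clock"],s["tool_pos"],s["ft_force"],np.abs(s["qvel"]).max())
E
```

```text
10.15 [ 0.4279447  -0.37085024  0.2077112 ] [ 0.27658904 -0.15632029 -0.12860455] 0.016285918731263695
```

View pics/c6.png

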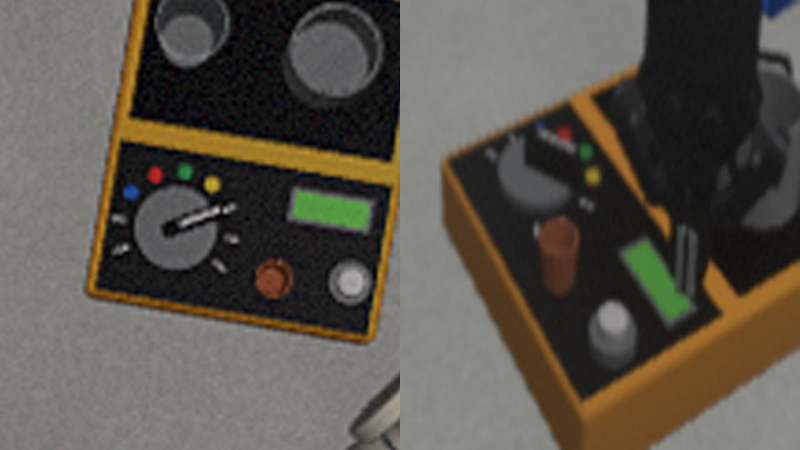

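The pointer (165,230)→(230,207) is at the tick two past green, and the button at (612,318) is back up. The crucible, beaker and pot haven't moved, and the arm touches nothing. I'm handing in.

```bash
python3 -c "
from bench import manip
print(manip.finish_job())"
```

```text
the job is handed in; nothing more can be done
None
```

The timer selector is set two clicks past the green tab, and the start button was pressed after that. The job is handed in at about 10 s on the robot's clock; no verdict was reported.

- **Selector:** the green tab stands at position 4, so the wanted position was 6. I pushed the pointer clockwise from position 2 with the closed fingertips, without gripping it. With the finger away, both camera views showed it resting at 6.
- **Button:** I pressed it until the tip stopped at z = 0.086 m and the force rose to about 11 N, against 5 N for the spring, so it was fully in. The last side view shows it sprung back up.
- **Labware:** in the last pictures the crucible, beaker and pot stand where they were. The arm never went down near the bottle, jar, spoon or box, and I did not check those again in a picture. At hand-in the arm was clear of everything and the wrist force was about zero.

No check failed. While the finger was still against it, the pointer's angle read between 5.7 and 6. It read as 6 once the finger was clear.

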